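Load a tag blank into the marking press and stamp it

TASK

Take the narrow rectangular metal blank out of the wooden rack, slide it upright into the slot of the marking press's clear guide until it is fully home on the slot's floor, and let go of it. Then press the sprung pedal of the press all the way down to its stop to stamp the blank, and let the pedal come back up; do not work the pedal while the guide is empty. The blank stays in the press; leave the other two blanks, the mallet and the try square where they are.

Things in the scene. Friction and masses are not known exactly. Their poses are not given: they have to be found in the camera images.
- tag: the narrow rectangular blank: plain aluminium plate, 8 mm thick (its x), 44 mm wide (its y), 90 mm tall (its z), about 85 g; stands upright in one of the rack's three slots (any of them), its top 96 mm above the table. Origin: centre of its bottom edge face. Same either way round.
- wide_blank: the wide rectangular blank, aluminium, 8 x 60 x 90 mm (x, y, z), stands in another slot of the rack; leave alone. Origin: centre of its underside.
- round_blank: the round-headed blank, aluminium, 8 mm thick (x): a foot 44 mm wide and a disc of 56 mm diameter, 90 mm tall in all; stands in another slot of the rack; leave alone. Origin: centre of its underside.
- rack: wooden rack, fixed: block 44 x 234 x 40 mm (x, y, z) with three upright slots in a row along its y, at y = -72, 0 and +72 mm, each 11 mm (x) by 63 mm (y), 34 mm deep, so that blanks stand 6 mm above the table and show 56 mm above the rack. Origin: centre of its underside.
- press: marking press, fixed: grey base 215 x 110 x 25 mm (x from -152 to +63 mm) carrying a clear guide block 40 x 76 mm (x, y), centred on the origin, from 25 to 80 mm height; a grey die housing behind it (x 21 to 55 mm, up to 73 mm high) and the pedal in front of it (towards -x). Origin: underside, straight below the slot's centre; x points from the pedal to the guide, z up.
- slot_mouth (a point): centre of the slot's mouth in the top of the guide, 80 mm above the table, framed in black. The slot is upright, 10 mm along the press's x by 46 mm along its y, with a 2 mm lead-in, 55 mm deep; axes as the press. A blank fully home stands 35 mm out of the guide.
- slot_floor (a point): centre of the slot's floor, 25 mm above the table; the blank's origin comes to this point when fully home. Axes as the press.
- pedal (a joint): pedal angle in rad: 0 = up at rest, grows as it is pressed, 0.32 = down on its stop (pedal level). Hinge along the press's y at press x = -40 mm, z = 55 mm. Sprung: about 3 N at the pad to start, 8 N at the stop; springs back up when released.
- pedal_pad (a point): top of the pedal's ribbed tread, the point to press, 100 mm from the hinge towards press -x; about 90 mm above the table at rest and 59 mm at the stop. The pedal is a steel plate 130 mm long, 50 mm wide, 8 mm thick.
- mallet: mallet lying on the table: green rubber head 56 x 90 x 56 mm (x, y, z), wooden handle of 22 mm diameter reaching 250 mm towards its -x; leave alone. Origin: centre of the head's underside.
- square: steel try square lying flat: stock 22 x 110 x 18 mm (x, y, z), blade 4 mm thick and 30 mm wide reaching 160 mm along its +x at y = 40 mm; leave alone. Origin: centre of the stock's underside.
Things that resemble listed ones, but are neither listed nor needed, are in the scene too. What is shaped like the tag but yellow is not meant.

How it is judged (in metres and radians):
On the way, in this order (a step that is already met when the one before it is completed fails the run):
1. the narrow blank stands fully home in the slot, let go, the pedal still up (z of tag in the frame of slot_floor between -0.003 and 0.003 m and horizontal distance between tag and slot_floor below 0.004 m and angle between the z axis of tag and the z axis of press, either way round below 0.08 rad and value of joint pedal below 0.06 rad and contact force between the fingers and tag below 0.2 N), for 0.2 s.
2. the pedal is pressed down to its stop with the blank home (z of tag in the frame of slot_floor between -0.003 and 0.003 m and horizontal distance between tag and slot_floor below 0.004 m and angle between the z axis of tag and the z axis of press, either way round below 0.08 rad and value of joint pedal above 0.295 rad), for 0.1 s.
At the end, for the whole second after the job is handed in: The narrow blank stands at rest in the press's slot, its underside within 3 mm of the slot's floor and 4 mm of its centre, within 0.08 rad of upright; the pedal is back up (below 0.05 rad); the other two blanks, the mallet and the try square are within 25 mm of where they started (z of tag in the frame of slot_floor between -0.003 and 0.003 m and horizontal distance between tag and slot_floor below 0.004 m and angle between the z axis of tag and the z axis of press, either way round below 0.08 rad and value of joint pedal below 0.05 rad and linear speed of tag below 0.02 m/s and distance of each of wide_blank, round_blank, mallet, square from where it was at the start of the episode below 0.025 m); the robot touches nothing.
It fails at once if the pedal is worked (beyond 0.15 rad) while the blank is not in the slot (more than 8 mm from home) (value of joint pedal above 0.15 rad and distance between tag and slot_floor above 0.008 m).
It fails at once if the wide blank is moved more than 40 mm (distance of wide_blank from where it was at the start of the episode above 0.04 m).
It fails at once if the round-headed blank is moved more than 40 mm (distance of round_blank from where it was at the start of the episode above 0.04 m).
It fails at once if the mallet is moved more than 40 mm (distance of mallet from where it was at the start of the episode above 0.04 m).
It fails at once if the try square is moved more than 40 mm (distance of square from where it was at the start of the episode above 0.04 m).
It also fails if it takes over 51 s, if anything falls off the work surface, if the arm or the gripper's body presses on something with over 40 N, if the wrist force passes 120 N, or if a joint passes its speed limit or range.

ROBOT

A 7-joint arm with a two-finger parallel gripper is mounted at the origin on the work surface. World frame = base frame: x ahead of the robot, y to its left, z up, the work surface at z = 0. Lengths are in mm, angles in rad, forces in N, time in s.
With the tool pointing down it reaches from about 400 to 900 mm from the base axis. Payload 5.5 kg.
Tool frame: the origin (TCP) lies at the very end of the fingers, on their centre line; the grasp point (between the pads) lies 19 mm behind it; z points along the fingers, y is the line along which they close (so a half turn about z gives the same grasp; the last joint's range is limited). The gripper opens to 85 mm and grips with 20 to 120 N. Pads are 22 mm wide; open, the fingers measure 114 mm over their backs; the gripper's body (76 mm by 85 mm) begins 54 mm behind the grasp point. The pads swing forward as they close: fully open they stand 13 mm farther back than shut.
Start: joints at [-0.923, 0.501, -0.427, 1.55, 0.221, 1.138, -0.21], TCP at [243.956, 602.482, 231.31] pointing down, gripper open.
Joint ranges: [-2.88, 2.88], [-0.31, 2.03], [-1.54, 1.56], [0.2, 2.42], [-1.41, 4.55], [0.19, 2.02], [-2.57, 2.57]. Speed limits (rad/s): [2.57, 2.57, 3.14, 3.14, 3.14, 3.14, 3.14].

INTERFACE

Orientations are given as a unit quaternion [x, y, z, w].
In Python, from bench import env gives the robot as it stands.
- The arm moves only by the tool apply_moves, never from a script. Its argument "increments" is text: rows parted by semicolons, each of 7 numbers parted by spaces: the turn, a rotation vector about the tool's x, y, z in units of 5 degrees (1.0 is 5 degrees), then the shift along the tool's x, y, z in units of 25 mm (1.0 is 25 mm), then the opening, from 0 (shut) to 1 (fully open). A call has 1 to 8 rows; each row is the pose to reach, as a shift and turn from the pose commanded when the call began, along the tool's axes at that moment; what a row does not reach only later rows make up. A row lasts 1/8 s, in which the tool goes at most 62.5 mm and 10.7 degrees, less where a joint would pass 70% of its speed; a pose out of reach is approached as far as the arm can. A call with a gripper value outside its range is refused whole. The fingers move at their own pace and stop on an object; "force" is the grip in N (left out, the last holds). Time passes only in rows, so rows that repeat a pose let the fingers close. It gives the time, the measured TCP pose, the force, the opening and the grip force at its end, in the units of the state.
- env.sense(): the state, without advancing time (a new reading comes with each control period).
- env.snapshot(name): name is "side" or "top"; returns a dict with "color" (420x560x3 uint8, red, green, blue), "camera_matrix" (3x3 intrinsics, pixels), "R" (3x3) and "t" (3): a world point X has camera coordinates R X + t. Camera axes: x right, y down, z forward; pixel columns grow to the right and rows downward; lengths in mm; the calibration is good to about 2 mm. A picture is of the moment at which its call begins. There is no depth.
- env.hand_in(): hands the job in; it is judged then, once.
Trained networks look in a picture, given as the dict that the camera call returned (one of the last four; its "shot" number tells which), for a name from the list of things; names that differ only in an ending like _2 or _b are one class to them, and where a whole thing is asked for, a point or a joint stands for the part that bears it (a point fixed in the world has none). Each returns a list of dicts, best first, with "p" (0 to 1); they miss things now and then, are a little off and sometimes report something else, mostly with a low value. They report only what shows in the picture. A call takes as long as a camera call. They do not tell look-alikes from the thing itself.
- env.search_frame(picture, query): "bbox" ([left, top, right, bottom] in pixels, round what is visible of it).
- env.tip_of(picture, query): "xy" ([column, row] in pixels: a listed point, or the origin of a listed thing).
The state is a dict: "time_s": time; "q": joint angles; "joint_vel": joint speeds; "joint_torque": joint torques, N m; "ee_pos": TCP position; "orientation": TCP orientation; "ft_force": force on the tool from outside, world axes, zero at the start; "moment": the same for the moment, N m; "finger_gap": finger opening in mm; "finger_force": force on a finger pad.
Only numpy, scipy, OpenCV 4.12 (cv2) and the standard library are available. Lean on these libraries where they do the work, as an engineer would, in place of code of your own. Each camera call takes 0.05 s, during which the arm holds its last target. There are 200 camera calls.

## Working session

There is one attempt and no reset: what is moved stays moved. The work goes in short steps, Python scripts to look and compute and a tool call to move; the robot and the scene stay as the last step left them, time stands still between calls to the robot, and variables do not carry over. Pictures are saved under pics/ and viewed, at most 10 in all, crops included, and the job is handed in when it is done.

Besides the shell and the picture viewer there is one more tool, called after "Emit:" as name(argument=value, ...) on one line, values as JSON. apply_moves: Moves the arm, as the interface text tells. Its arguments: {"type":"object","properties":{"increments":{"type":"string"},"force":{"type":"number"}},"required":["increments"]}

```bash
mkdir -p pics; ls
cat > h.py <<'E'
import numpy as np,cv2,pickle
from bench import env
def ray(p,uv):
    K,R,t=np.array(p["camera_matrix"]),np.array(p["R"]),np.array(p["t"])
    d=R.T@np.linalg.solve(K,np.array([uv[0],uv[1],1.])); return -R.T@t,d
def atz(p,uv,z):
    c,d=ray(p,uv); return c+d*(z-c[2])/d[2]
def tri(obs):
    A=np.zeros((3,3));b=np.zeros(3)
    for p,uv in obs:
        c,d=ray(p,uv);d=d/np.linalg.norm(d);M=np.eye(3)-np.outer(d,d);A+=M;b+=M@c
    return np.linalg.solve(A,b)
def proj(p,X):
    x=np.array(p["camera_matrix"])@(np.array(p["R"])@np.asarray(X,float)+np.array(p["t"]));return x[:2]/x[2]
E
python3 - <<'E'
from h import *
P={n:env.snapshot(n) for n in("side","top")}
for n,p in P.items():
    cv2.imwrite(f"pics/{n}0.png",p["color"][:,:,::-1])
    c,_=ray(p,(280,210));print(n,c.round())
    for q in("tag","wide_blank","round_blank","rack","press","slot_mouth","slot_floor","pedal_pad","mallet","square"):
        print(n,q,[(np.round(r["xy"]).tolist(),round(r["p"],2)) for r in env.tip_of(p,q)[:4]],[(np.round(r["bbox"]).astype(int).tolist(),round(r["p"],2)) for r in env.search_frame(p,q)[:4]] if q in("tag","press","rack","wide_blank","round_blank") else "")
pickle.dump(P,open("p0.pkl","wb"))
s=env.sense();print(s["time_s"],s["ee_pos"],s["orientation"])
E
```

```text
pics
side [388. 513. 865.]
side tag [([252.0, 367.0], 0.52)] [([169, 356, 195, 391], 0.97), ([248, 345, 258, 383], 0.64), ([266, 174, 362, 246], 0.36)]
side wide_blank [([248.0, 413.0], 0.6)] [([241, 379, 252, 420], 0.69), ([253, 311, 260, 344], 0.24)]
side round_blank [([256.0, 338.0], 0.72)] [([253, 314, 259, 342], 0.57)]
side rack [([254.0, 375.0], 0.9)] [([234, 309, 274, 420], 0.81), ([151, 279, 246, 328], 0.58)]
side press [([296.0, 208.0], 0.97), ([252.0, 372.0], 0.49)] [([267, 175, 366, 246], 0.72)]
side slot_mouth [([297.0, 188.0], 0.76)] 
side slot_floor [([294.0, 203.0], 0.78)] 
side pedal_pad [([348.0, 207.0], 0.68)] 
side mallet [([343.0, 138.0], 0.65)] 
side square [([168.0, 306.0], 0.7)] 
top [ 515.  -84. 1391.]
top tag [([146.0, 275.0], 0.6), ([169.0, 269.0], 0.53), ([143.0, 226.0], 0.42), ([190.0, 179.0], 0.34)] [([154, 263, 172, 275], 0.46), ([132, 220, 149, 231], 0.4)]
top wide_blank [([146.0, 275.0], 0.65)] [([124, 270, 150, 280], 0.43)]
top round_blank [([196.0, 255.0], 0.43)] [([182, 251, 202, 261], 0.66), ([316, 246, 341, 297], 0.46)]
top rack [([171.0, 267.0], 0.96)] [([122, 243, 214, 288], 0.91), ([306, 213, 349, 297], 0.39), ([316, 249, 339, 302], 0.24)]
top press [([329.0, 235.0], 0.96)] [([304, 211, 350, 297], 0.56)]
top slot_mouth [([328.0, 236.0], 0.95), ([327.0, 231.0], 0.54)] 
top slot_floor [([328.0, 231.0], 0.81)] 
top pedal_pad [([325.0, 283.0], 0.66)] 
top mallet [] 
top square [([195.0, 181.0], 0.62), ([198.0, 254.0], 0.21)] 
1.6 [243.96031646 602.49523602 231.31396659] [ 1.91191208e-01  9.81552811e-01  1.91505430e-05 -1.34320388e-05]
```

View pictures.

Run:
```python
import cv2
s=cv2.imread("pics/side0.png");t=cv2.imread("pics/top0.png")
a=cv2.resize(s[290:440,140:290],(600,600),interpolation=cv2.INTER_CUBIC)
cv2.imwrite("pics/sc.png",a)
b=cv2.resize(t[160:310,110:360],(800,480),interpolation=cv2.INTER_CUBIC)
cv2.imwrite("pics/tc.png",b)
```

```text
(no output)
```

View pics/side0.png

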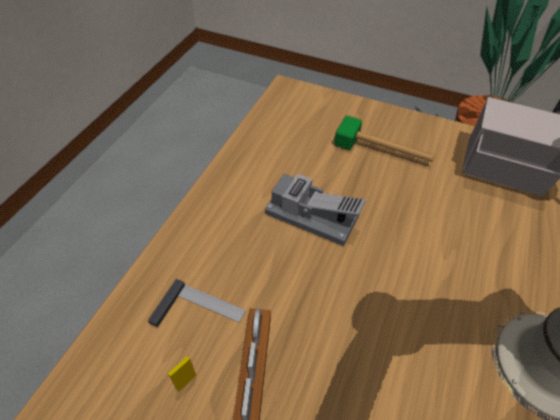

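View pics/sc.png

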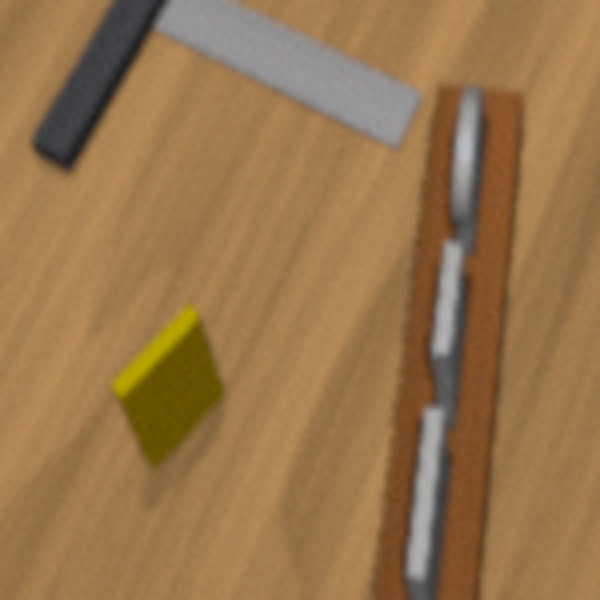

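View pics/tc.png

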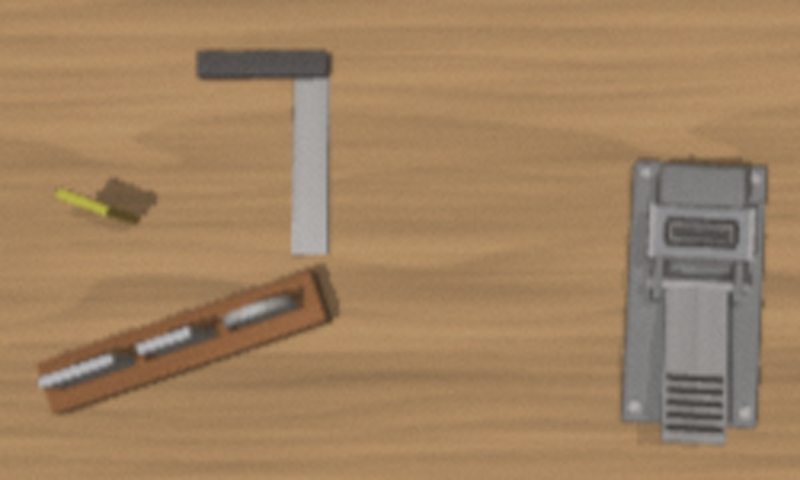

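The side crop shows three candidates shaped like the tag.
- The middle rack slot, side px about (251,365) and top px about (161,267), holds the short flat-topped plate. It matches the 44 mm tag.
- The lower-left slot, side (246,413), holds a longer plate, which is the wide blank. The upper-right slot, side (257,328), holds the round-headed blank.
- The yellow plate at side (182,373) is the decoy.

The enlarged crop confirms that the middle plate is the tag. The press slot is at top px (329,233), and the pedal points down in the picture.

Run:
```python
from h import *
P=pickle.load(open("p0.pkl","rb"))
def seg(p,box,f):
    l,t,r,b=box;S=8
    im=p["color"][t:b,l:r].astype(np.float32)
    im=cv2.resize(im,None,fx=S,fy=S,interpolation=cv2.INTER_CUBIC)
    m=f(im).astype(np.uint8)
    cs,_=cv2.findContours(m,cv2.RETR_EXTERNAL,cv2.CHAIN_APPROX_NONE)
    out=[]
    for c in sorted(cs,key=cv2.contourArea)[::-1][:3]:
        bx=cv2.boxPoints(cv2.minAreaRect(c))
        out.append(((np.array(bx)+.5)/S-.5+[l,t],cv2.contourArea(c)/64))
    return out
met=lambda th:(lambda im:(im.min(2)>th)&((im.max(2)-im.min(2))<45))
for th in(130,150,170):
  print(th)
  for n,box in(("top",(118,245,212,292)),("side",(236,305,272,420))):
    for c,a in seg(P[n],box,met(th)):
        w=np.array([atz(P[n],u,96) for u in c])
        m=w.mean(0);e=[np.linalg.norm(w[1]-w[0]),np.linalg.norm(w[2]-w[1])]
        k=int(e[1]>e[0]);d=w[k+1]-w[k]
        print(n,round(a,1),c.mean(0).round(1),m.round(1)[:2],np.round(sorted(e)),"ang",np.degrees(np.arctan2(d[1],d[0])).round(1)%180)
for n,box in(("top",(314,226,346,244)),("side",(283,176,310,200))):
  for th in(60,75,90):
    for c,a in seg(P[n],box,lambda im:im.max(2)<th)[:2]:
        w=np.array([atz(P[n],u,80) for u in c])
        m=w.mean(0);e=[np.linalg.norm(w[1]-w[0]),np.linalg.norm(w[2]-w[1])]
        k=int(e[1]>e[0]);d=w[k+1]-w[k]
        print(n,th,round(a,1),c.mean(0).round(1),m.round(1)[:2],np.round(sorted(e)),"ang",np.degrees(np.arctan2(d[1],d[0])).round(1)%180)
t,s=P["top"],P["side"]
print("rack@40",atz(t,(171,267),0),atz(s,(254,375),0))
print("slot tri",tri([(t,(328.5,233)),(s,(297,187.5))]))
print("pad tri",tri([(t,(325,283)),(s,(348,207))]),"top@90",atz(t,(325,283),90),atz(s,(348,207),90))
print("press",atz(t,(329,235),0),atz(s,(296,208),0))
big=np.hstack([cv2.resize(s["color"][170:250,260:370],(440,320),interpolation=cv2.INTER_CUBIC),cv2.resize(t["color"][205:305,295:365],(224,320),interpolation=cv2.INTER_CUBIC)])
cv2.imwrite("pics/pr.png",big[:,:,::-1])
```

```text
130
top 71.2 [133.1 275.5] [517.7 321.1] [ 9. 61.] ang 108.0
top 50.6 [160.7 266. ] [540.3 252.3] [ 9. 43.] ang 108.5
top 39.8 [187.8 256.7] [562.7 184.5] [ 9. 39.] ang 107.7
side 148.3 [246.  396.4] [518.5 322. ] [ 8. 59.] ang 108.2
side 91.2 [251.5 354.3] [541.1 253.7] [ 8. 44.] ang 108.7
side 80.5 [239.8 313.4] [595.6 191.3] [16. 30.] ang 116.2
150
top 54.1 [133.1 275.4] [517.8 321.1] [ 7. 59.] ang 108.0
top 37.8 [160.6 266.1] [540.3 252.4] [ 7. 41.] ang 108.8
top 20.9 [187.2 256.9] [562.3 186. ] [ 7. 27.] ang 107.7
side 112.0 [245.9 396.2] [518.6 321.9] [ 7. 58.] ang 108.2
side 66.7 [251.4 354.4] [541.1 254. ] [ 6. 42.] ang 108.2
side 45.5 [255.8 321.2] [561.  193.6] [ 7. 33.] ang 114.0
170
top 29.4 [133.1 275.5] [517.7 320.9] [ 5. 57.] ang 107.7
top 20.0 [160.6 266. ] [540.4 252.5] [ 4. 40.] ang 108.5
top 6.5 [187.8 256.7] [562.7 184.5] [ 4. 14.] ang 109.9
side 20.0 [251.1 356.8] [539.6 258.2] [ 4. 30.] ang 107.2
side 18.0 [255.7 321.6] [560.8 194.4] [ 5. 18.] ang 115.2
side 12.9 [244.7 407.5] [512.5 339.3] [ 3. 17.] ang 108.7
top 75 0.2 [328.7 235.8] [ 611.5 -168.5] [1. 2.] ang
[... 196 characters left out ...]
999994
side 60 0.2 [289.9 192.8] [ 630.5 -144.2] [2. 2.] ang 149.8
side 75 41.1 [297.4 187.6] [ 620.4 -167.6] [22. 59.] ang 84.4
side 75 10.6 [308.5 192. ] [ 590.6 -164.9] [ 5. 30.] ang 110.8
side 90 114.2 [297.1 187.4] [ 621.2 -168.1] [25. 61.] ang 86.9
side 90 65.7 [307.3 194.2] [ 590.7 -157.5] [21. 52.] ang 83.8
rack@40 [539.24341607 249.40693204   0.        ] [537.79469887 256.87318194   0.        ]
slot tri [ 620.04653116 -167.86541211   79.43445813]
pad tri [ 491.19362246 -157.29196176   80.94290915] top@90 [ 493.49012351 -156.39029167   90.        ] [ 487.88488436 -149.98622463   90.        ]
press [ 619.51405723 -174.59569692    0.        ] [ 620.98294782 -169.20990815    0.        ]
```

View pics/pr.png

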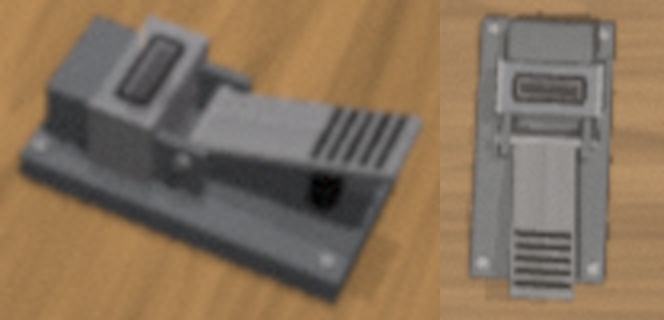

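Run:
```python
from h import *
from scipy.optimize import least_squares
P=pickle.load(open("p0.pkl","rb"));t,s=P["top"],P["side"]
def ref(p,uv,r=3):
    g=p["color"].astype(float).mean(2);u,v=np.round(uv).astype(int)
    w=g[v-r:v+r+1,u-r:u+r+1];w=np.clip(w-np.median(w)-4,0,None)
    Y,X=np.mgrid[v-r:v+r+1,u-r:u+r+1];return np.array([(w*X).sum(),(w*Y).sum()])/w.sum()
W=[]
for a in[(645,172),(757,175),(633,407),(746,411)]:
    uv=np.array(a)/3.2+[110,160];u=ref(t,uv);W.append(atz(t,u,25));print(uv.round(1),u.round(1),W[-1].round(1))
W=np.array(W);
for i,j in((0,2),(1,3),(1,0),(3,2)):
    d=W[i]-W[j];print(np.linalg.norm(d).round(1),np.degrees(np.arctan2(d[1],d[0])).round(2))
print("centre of rivets",W.mean(0))
# saturation mask of press: bottom-side edges
im=t["color"][200:305,295:365].astype(np.float32);im=cv2.resize(im,None,fx=8,fy=8,interpolation=cv2.INTER_CUBIC)
sat=im.max(2)-im.min(2)
for side in(0,1):
    pts=[]
    for v in range(212,285):
        row=sat[int((v-200+.5)*8)]<38
        x=np.where(row)[0]
        if len(x)<20: continue
        e=x[0] if side==0 else x[-1]
        pts.append(atz(t,((e+.5)/8-.5+295,v),25)[:2])
    pts=np.array(pts);l=cv2.fitLine(pts.astype(np.float32),cv2.DIST_HUBER,0,.5,.01).ravel()
    print(side,np.degrees(np.arctan2(l[1],l[0])),l[2:],pts[::12].round(1).tolist())
# joint pad candidates
for n,p in P.items():
    th=0;print(n,[proj(p,(620-135*np.cos(a),-168-135*np.sin(a),90)).round(1) for a in(-.02,-.04,-.06)])
```

```text
[311.6 213.8] [311.4 213.4] [ 675.4 -127.6   25. ]
[346.6 214.7] [346.  215.4] [ 668.9 -218.7   25. ]
[307.8 287.2] [307.8 286.6] [ 483.6 -115.1   25. ]
[343.1 288.4] [342.5 288.6] [ 477.4 -205.1   25. ]
192.2 -3.71
192.0 -4.07
91.4 -94.08
90.2 -93.94
centre of rivets [ 576.32269303 -166.65236685   25.        ]
0 -3.7525449 [ 584.2085  -111.04019] [[679.3, -117.3], [647.5, -115.1], [615.8, -113.0], [584.2, -111.2], [552.8, -109.4], [521.6, -106.6], [490.4, -104.8]]
1 -3.6622252 [ 588.04236 -221.93924] [[677.8, -227.1], [646.0, -225.3], [614.3, -223.6], [582.8, -221.5], [551.5, -219.5], [520.3, -217.1], [489.2, -215.7]]
side [array([351.2, 202.8]), array([350.8, 203.6]), array([350.4, 204.4])]
top [array([328.7, 286.4]), array([327.6, 286.4]), array([326.5, 286.3])]
```

Emit:
apply_moves(increments="0 0 2 -2 -1.05 0 1;0 0 4 -4 -2.1 0 1;0 0 6 -6 -3.15 0 1;0 0 8 -8 -4.2 0 1;0 0 9.92 -10 -5.25 0 1;0 0 9.92 -12 -6.3 0 1;0 0 9.92 -14 -7.35 0 1;0 0 9.92 -16.25 -8.5 0 1", force=50)

```text
time_s: 2.6
ee_pos: [541.1, 252.8, 231.7]
orientation: [0.585, 0.811, 0.0, -0.0]
ft_force: [0.7, 1.1, 0.4]
finger_gap: 85.1
finger_force: 0.0
```

Emit:
apply_moves(increments="0 0 0 0 0 0 1;0 0 0 0 0 0 1")

```text
time_s: 2.85
ee_pos: [540.1, 253.8, 231.2]
orientation: [0.586, 0.811, 0.0, -0.0]
ft_force: [-1.0, 0.9, -0.1]
finger_gap: 85.4
finger_force: 0.0
```

Emit:
apply_moves(increments="0 0 0 0 0 2 1;0 0 0 0 0 4 1;0 0 0 0 0 5.5 1;0 0 0 0 0 6.2 1;0 0 0 0 0 6.6 1;0 0 0 0 0 6.6 1;0 0 0 0 0 6.6 1")

```text
time_s: 3.72
ee_pos: [541.3, 254.2, 67.7]
orientation: [0.585, 0.811, 0.001, 0.001]
ft_force: [-0.4, 0.3, -0.1]
finger_gap: 85.5
finger_force: 0.0
```

Emit:
apply_moves(increments="0 0 0 0 0 0 0;0 0 0 0 0 0 0;0 0 0 0 0 0 0;0 0 0 0 0 0 0;0 0 0 0 0 0 0;0 0 0 0 0 0 0;0 0 0 0 0 0 0;0 0 0 0 0 0 0")

```text
time_s: 4.72
ee_pos: [540.5, 253.7, 66.4]
orientation: [0.585, 0.811, 0.0, 0.0]
ft_force: [-0.1, 0.3, 1.7]
finger_gap: 7.5
finger_force: 49.4
```

Emit:
apply_moves(increments="0 0 0 0 0 -0.6 0;0 0 0 0 0 -1.4 0;0 0 0 0 0 -2.4 0;0 0 0 0 0 -3.6 0;0 0 0 0 0 -4.8 0;0 0 0 0 0 -4.8 0;0 0 0 0 0 -4.8 0")

```text
time_s: 5.6
ee_pos: [539.9, 253.3, 186.4]
orientation: [0.585, 0.811, -0.0, -0.0]
ft_force: [-0.4, -0.2, -0.9]
finger_gap: 7.3
finger_force: 49.3
```

Run:
```python
from h import *
s=env.sense();x,y,z,w=s["orientation"];print(s["ee_pos"],s["orientation"],s["finger_gap"])
from scipy.spatial.transform import Rotation as Ro
R=Ro.from_quat(s["orientation"]).as_matrix();d=np.array([620.3-540.7,-169-253.1,0])
print(R.T@d/25, "yaw now",np.degrees(np.arctan2(R[1,1],R[0,1])))
```

```text
[539.88374298 253.31641604 186.44419648] [ 5.85262027e-01  8.10844220e-01 -9.89936972e-05 -3.31264189e-05] 7.320390495259262
[-1.70275768e+01 -2.29541654e+00  1.51583271e-03] yaw now 18.35699283217538
```

Emit:
apply_moves(increments="0 0 0.6 -2 -0.28 0 0;0 0 1.2 -4.2 -0.57 0 0;0 0 1.8 -6.5 -0.9 0 0;0 0 2.4 -8.8 -1.2 0 0;0 0 3 -11.1 -1.5 0 0;0 0 3.6 -13.4 -1.8 0 0;0 0 4.2 -15.6 -2.1 0 0;0 0 4.42 -17.03 -2.3 0 0")

```text
time_s: 6.6
ee_pos: [618.4, -172.4, 184.6]
orientation: [0.731, 0.682, -0.001, -0.001]
ft_force: [1.0, 0.3, -0.8]
finger_gap: 7.2
finger_force: 49.2
```

Emit:
apply_moves(increments="0 0 0 0 0 1 0;0 0 0 0 0 1.4 0;0 0 0 0 0 1.4 0;0 0 0 0 0 1.4 0")

```text
time_s: 7.1
ee_pos: [620.2, -167.8, 151.7]
orientation: [0.729, 0.684, 0.0, 0.0]
ft_force: [0.1, 0.3, -0.5]
finger_gap: 7.1
finger_force: 49.3
```

Run:
```python
from h import *
from scipy.spatial.transform import Rotation as Ro
s=env.sense();R=Ro.from_quat(s["orientation"]).as_matrix()
print(s["ee_pos"],s["orientation"],np.degrees(np.arctan2(R[1,1],R[0,1])))
P={n:env.snapshot(n) for n in("side","top")}
pickle.dump(P,open("p1.pkl","wb"))
for n,p in P.items():
    for q in("tag","slot_mouth"):print(n,q,[(np.round(r["xy"],1).tolist(),round(r["p"],2)) for r in env.tip_of(p,q)[:3]],[(np.round(r["bbox"],1).tolist(),round(r["p"],2)) for r in env.search_frame(p,q)[:3]])
a=cv2.resize(P["side"]["color"][110:240,240:390],(690,598),interpolation=cv2.INTER_CUBIC)
cv2.imwrite("pics/s1.png",a[:,:,::-1])
print(proj(P["side"],s["ee_pos"]),proj(P["side"],s["ee_pos"]-[0,0,60]))
```

```text
[ 620.21884707 -167.76260636  151.71126144] [7.29351149e-01 6.84139491e-01 2.32794330e-04 7.09693303e-05] -3.6640587902522435
side tag [([298.3, 185.4], 0.67), ([185.7, 382.8], 0.57)] [([292.7, 159.5, 306.7, 192.8], 0.67)]
side slot_mouth [([299.1, 188.3], 0.69)] [([264.6, 173.9, 366.2, 246.1], 0.92)]
top tag [([146.2, 224.4], 0.51)] [([128.9, 218.3, 149.4, 228.3], 0.61)]
top slot_mouth [] [([308.2, 209.7, 315.5, 249.5], 0.78)]
[298.97940694 166.37877816] [297.74956245 184.15307561]
```

View pics/s1.png

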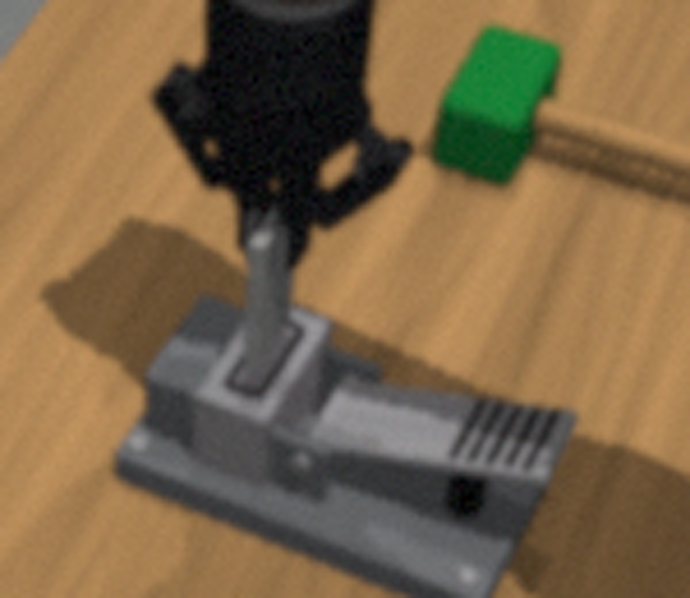

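The side view shows the tag upright in the fingers directly over the black-framed slot. Its lower end is at about crop (265,365), inside the frame at (268,355). I'm lowering it gently.

Emit:
apply_moves(increments="0 0 0 0 0 0.2 0;0 0 0 0 0 0.4 0;0 0 0 0 0 0.55 0;0 0 0 0 0 0.7 0;0 0 0 0 0 0.7 0;0 0 0 0 0 0.7 0")

```text
time_s: 8.35
ee_pos: [619.8, -168.7, 133.8]
orientation: [0.73, 0.684, -0.0, -0.0]
ft_force: [-1.3, -0.3, -1.1]
finger_gap: 7.2
finger_force: 49.2
```

Emit:
apply_moves(increments="0 0 0 0 0 0.3 0;0 0 0 0 0 0.6 0;0 0 0 0 0 0.9 0;0 0 0 0 0 1.2 0;0 0 0 0 0 1.5 0;0 0 0 0 0 1.7 0;0 0 0 0 0 1.7 0")

```text
time_s: 9.22
ee_pos: [619.7, -168.6, 90.8]
orientation: [0.73, 0.684, -0.0, -0.0]
ft_force: [0.8, -0.1, -1.0]
finger_gap: 7.4
finger_force: 49.2
```

Emit:
apply_moves(increments="0 0 0 0 0 0.08 0;0 0 0 0 0 0.14 0;0 0 0 0 0 0.2 0;0 0 0 0 0 0.24 0;0 0 0 0 0 0.24 0")

```text
time_s: 9.85
ee_pos: [619.9, -168.7, 85.5]
orientation: [0.73, 0.684, 0.0, 0.0]
ft_force: [-0.6, -0.8, -0.7]
finger_gap: 6.9
finger_force: 49.4
```

Emit:
apply_moves(increments="0 0 0 0 0 0.03 0;0 0 0 0 0 0.06 0;0 0 0 0 0 0.06 0")

```text
time_s: 10.22
ee_pos: [620.1, -168.7, 85.4]
orientation: [0.73, 0.684, 0.0, 0.0]
ft_force: [-3.6, 1.4, 9.7]
finger_gap: 6.9
finger_force: 50.9
```

Emit:
apply_moves(increments="0 0 0 0 0 -0.03 0.2;0 0 0 0 0 -0.03 0.4;0 0 0 0 0 -0.03 0.5;0 0 0 0 0 -0.03 0.5;0 0 0 0 0 -0.03 0.5")

```text
time_s: 10.85
ee_pos: [619.7, -168.6, 84.3]
orientation: [0.73, 0.684, -0.0, -0.0]
ft_force: [-0.4, 0.4, -0.3]
finger_gap: 42.6
finger_force: 0.0
```

Emit:
apply_moves(increments="0 0 0 0 0 -0.5 0.5;0 0 0 0 0 -1.5 0.5;0 0 0 0 0 -3 0.5;0 0 0 0 0 -4 0.5;0 0 0 0 0 -4 0.5")

```text
time_s: 11.48
ee_pos: [621.9, -169.3, 188.2]
orientation: [0.73, 0.684, 0.002, 0.003]
ft_force: [-0.3, 0.2, -0.1]
finger_gap: 42.5
finger_force: 0.0
```

Run:
```python
from h import *
from scipy.spatial.transform import Rotation as Ro
s=env.sense();R=Ro.from_quat(s["orientation"]).as_matrix()
print(s["ee_pos"],s["ft_force"],s["q"][6])
p=env.snapshot("side")
cv2.imwrite("pics/s2.png",cv2.resize(p["color"][110:240,240:390],(690,598),interpolation=cv2.INTER_CUBIC)[:,:,::-1])
d=np.array([620-134.9*np.cos(.066)-s["ee_pos"][0],-168.7+134.9*np.sin(.066)-s["ee_pos"][1],0]);print(R.T@d/25)
print("home tag bottom/top px",[proj(p,(620,-168.7,z)).round(1) for z in(80,115)])
```

```text
[ 621.87471605 -169.25415108  188.19524203] [-0.31607076  0.16652556 -0.07351814] 0.20027499180979408
[ 0.01990516 -5.47217485 -0.03360093]
home tag bottom/top px [array([297.7, 187.2]), array([298.4, 177.2])]
```

View pics/s2.png

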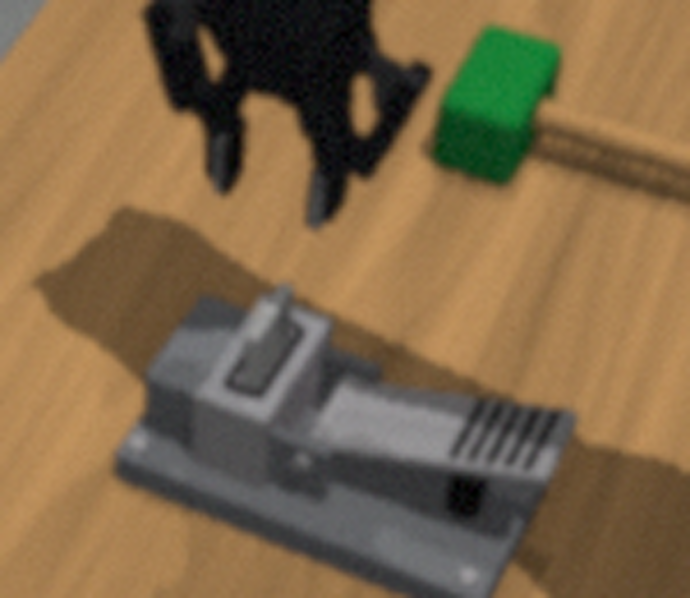

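The side view shows the tag standing alone in the slot. Its top edge is centred at about crop (268,312), against a predicted (269,309) for fully home, and the pedal is up. Next I'll close the fingers and move over the pad.

Emit:
apply_moves(increments="0 0 0 0 -1.5 0 0;0 0 0 0 -3.5 0 0;0 0 0 0 -5.5 0 0;0 0 0 0 -5.5 1 0;0 0 0 0 -5.5 2 0;0 0 0 0 -5.5 2.5 0;0 0 0 0 -5.5 2.5 0;0 0 0 0 -5.5 2.5 0")

```text
time_s: 12.52
ee_pos: [483.1, -159.8, 122.4]
orientation: [0.73, 0.684, 0.0, 0.0]
ft_force: [0.4, -0.3, 0.7]
finger_gap: 0.1
finger_force: 0.0
```

Emit:
apply_moves(increments="0 0 0 0 0 0.6 0;0 0 0 0 0 1.2 0;0 0 0 0 0 1.6 0;0 0 0 0 0 1.9 0;0 0 0 0 0 2.2 0;0 0 0 0 0 2.4 0;0 0 0 0 0 2.5 0;0 0 0 0 0 2.54 0")

```text
time_s: 13.52
ee_pos: [481.1, -159.6, 58.6]
orientation: [0.73, 0.683, -0.001, -0.001]
ft_force: [-8.1, 1.4, 18.0]
finger_gap: 0.2
finger_force: 9.4
```

Emit:
apply_moves(increments="0 0 0 0 0 0.02 0;0 0 0 0 0 0.02 0")

```text
time_s: 13.78
ee_pos: [481.1, -159.6, 58.7]
orientation: [0.73, 0.683, -0.001, -0.001]
ft_force: [-7.5, 1.7, 17.6]
finger_gap: 0.3
finger_force: 9.0
```

Emit:
apply_moves(increments="0 0 0 0 0 0.04 0;0 0 0 0 0 0.04 0;0 0 0 0 0 0.04 0")

```text
time_s: 14.15
ee_pos: [481.1, -159.6, 58.3]
orientation: [0.73, 0.683, -0.001, -0.001]
ft_force: [-10.3, 1.5, 24.7]
finger_gap: 0.2
finger_force: 12.6
```

Emit:
apply_moves(increments="0 0 0 0 0 -0.4 0;0 0 0 0 0 -0.9 0;0 0 0 0 0 -1.4 0;0 0 0 0 0 -2 0;0 0 0 0 0 -4 0;0 0 0 0 0 -5.5 0;0 0 0 0 0 -5.5 0;0 0 0 0 0 -5.5 0")

```text
time_s: 15.15
ee_pos: [481.6, -159.4, 194.0]
orientation: [0.73, 0.684, -0.0, -0.001]
ft_force: [-0.8, 0.7, -0.6]
finger_gap: 0.2
finger_force: 0.0
```

Run:
```python
from h import *
s=env.sense();print(s["ee_pos"],s["ft_force"])
p=env.snapshot("side")
cv2.imwrite("pics/s3.png",cv2.resize(p["color"][110:240,240:390],(690,598),interpolation=cv2.INTER_CUBIC)[:,:,::-1])
```

```text
[ 481.59920053 -159.42630599  193.96408581] [-0.79199439  0.70903227 -0.62814171]
```

View pics/s3.png

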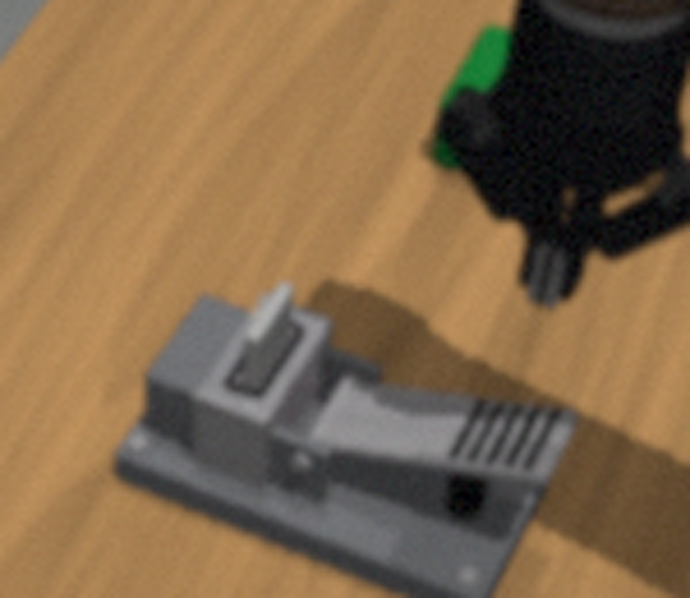

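The tag is still home, with its top at about crop (268,310). The pedal is back up, with its tread at about (510,435) as before, and the arm is clear of everything. I'm handing the job in.

```bash
python3 -c "
from bench import env
print(env.hand_in())"
```

```text
the job is handed in; nothing more can be done
None
```

I put the narrow blank fully home in the press slot and let go of it, pressed the pedal to its stop and let it come back up, then handed the job in; the hand-in returned no verdict.

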